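# Set up the rotisserie spit stand

### The job

Set up the spit stand: hook the loose hanger astride the stand's rail near the rail's left end, well to the left of the pointer pin, and slide it along the rail, without lifting it again, until its eye is level with the pin; then let go of it. Take the spit from its wooden rest by its handle and thread it, tip first, from the right through the stand's fixed eye and on through the hanger's eye, until the tip stands out clearly beyond the hanger, its handle stopping short of the fixed eye and the hanger staying at the pin. Finish there still holding the spit by its handle, straight and not forced against the eyes, and leave the other things on the worktop alone.

Things in the scene. Friction and masses are not known exactly. Their poses are not given: they have to be found in the camera images.
- stand: Fixed spit stand: steel drip tray 104 x 290 mm with 14 mm rim; a square rail (12 x 12 mm, top 85 mm above the worktop) on two posts straight above x = 0. Origin: underside centre; y along the rail, + to the left seen from the robot; z up. Rail free for hanging from y = -118 to +119 mm; left post no higher than the rail, right post (y = -125) carries the fixed eye. Turned by up to 0.22 rad.
- fixed_eye (a point): Centre of the stand's fixed eye (axes as the stand's): aluminium block 36 mm wide (x), 36 high, 24 long (stand y = -137 to -113 mm) with a round 15 mm hole along y, mouths chamfered 3 mm. Hole axis 107 mm above the worktop, 22 above the rail's top, straight over the rail.
- pin: Fixed steel pointer pin, 42 mm high, 12 mm foot, upright on the tray 38 mm in front of the rail (robot's side). Origin: centre of its foot; axes parallel to the stand's. It marks where along the rail (stand y) the hanger's eye must stand; it differs between stand y = -45 and +15 mm. Its point is 48 mm above the worktop.
- hanger: Loose steel fork with an eye block on top, 32 mm wide (x), 30 long (y), 72 high, about 0.35 kg; starts upright on the worktop, left of the stand. Origin: underside centre. Its legs leave a slot open below and along y, 16 mm wide in x, about 20 at the mouth; its roof, 34 mm up, sits on the rail. Eye block z = 40 to 72 mm: grip its x faces at eye height. Same when turned half round.
- hanger_eye (a point): Centre of the hanger's eye, 56 mm above its underside: a round hole of 15 mm diameter along the hanger's y axis, 30 mm long, mouths chamfered by 3 mm. On the rail it is 107 mm above the worktop, in line with the fixed eye.
- rest: Fixed wooden rest, board 36 x 240 x 8 mm with two notched blocks: one under the outer end of the spit's handle (28 to 36 mm behind its centre), one under the shaft 155 mm ahead. Notch walls end below or at most 4 mm above the spit's axis. Origin: board underside below the handle's centre; y along the spit.
- spit: The spit, about 0.16 kg, mass centre 30 mm ahead of its origin: black square handle 16 x 16 x 80 mm, round steel shaft of 10 mm. Origin: centre of the handle, on the axis; y along the shaft to the tip, z up. Shaft y = 40 to 250 mm, the last 15 a cone. Starts level in the rest, axis 34 mm above the worktop, handle to the right. Grip the handle's centre, closing along x; lift straight up.
- spit_tip (a point): The spit's point, 250 mm ahead of the handle's centre.
- spit_shoulder (a point): Front end of the spit's handle with its small collar (20 mm across), 43 mm ahead of the handle's centre; the shaft begins here.
- tea_light: A tea light, 38 mm across, 16 mm high. Origin: centre of its underside. Not to be disturbed.
- matchbox_b: A matchbox lying flat, 36 x 53 x 14 mm. Origin: centre of its underside. Not to be disturbed.
- tin_fish: A flat round tin, 86 mm across, 40 mm high. Origin: centre of its underside. Not to be disturbed.
- salt_shaker: A salt shaker, 44 mm across, 90 mm high. Origin: centre of its underside. Not to be disturbed.
Things that resemble listed ones, but are neither listed nor needed, are in the scene too. What is shaped like the hanger but red is not meant.

How it is judged:
By the outcome, as a careful person would: the job done as asked, in the order asked, and still so for the second after the job is handed in, while the arm keeps its last pose, push and grip.
It also fails if it takes over 64 s, if anything falls off the work surface, if the arm or the gripper's body presses on something with over 40 N, if the wrist force passes 120 N, or if a joint passes its speed limit or range.

### The arm

A 7-joint arm with a two-finger parallel gripper is mounted at the origin on a cart in front of the work surface, level with it; the furniture and walls round the work are solid. World frame = base frame: x ahead of the robot, y to its left, z up, the work surface at z = 0. Lengths are in m, angles in rad, forces in N, time in s.
With the tool pointing down it reaches from about 0.4 to 0.85 m from the base axis. Payload 10.4 kg.
Tool frame: the origin (TCP) lies between the finger pads; the fingertips stand 11 mm ahead of it and the grasp point (between the pads) lies 8 mm behind it (r.tcp_to_tips is the distance from the TCP to the fingertips, in m); z points along the fingers, y is the line along which they close (so a half turn about z gives the same grasp; the last joint's range is limited). The gripper opens to 87 mm and grips with 3 to 60 N. Pads are 19 mm wide; open, the fingers measure 117 mm over their backs; the gripper's body (75 mm by 190 mm) begins 51 mm behind the grasp point.
Start: joints at [1.246, 0.332, -0.065, 1.46, 0.022, 1.35, -0.088], TCP at [0.186, -0.597, 0.234] pointing down, gripper open.
Joint ranges: [-2.6, 2.6], [-0.5, 2.12], [-1.47, 1.34], [0.16, 2.42], [-1.27, 4.41], [0.06, 2.06], [-2.6, 2.6]. Speed limits (rad/s): [2.22, 2.22, 2.79, 2.79, 3.14, 3.14, 3.14].

### API

Orientations are given as a unit quaternion [x, y, z, w].
In Python, from bench import r gives the robot as it stands. The module is installed in compiled form; this text tells all that it offers.
- The arm moves only by the shell command python3 -m crank 'ROWS' [FORCE]. ROWS is JSON, a list of rows, each an object of numbers: "claw": the closure, from -1 (fully open) to 1 (shut); "dx", "dy", "dz": the shift along the tool's x, y, z each as a share of 3 cm, from -1 to 1; "ax", "ay", "az": the turn, a rotation vector about the tool's x, y, z each as a share of 6 degrees, from -1 to 1. A call has 1 to 8 rows; each row shifts and turns the commanded pose from where the row before left it, along the tool's axes as they then stand; what a row does not reach is not made up. A row lasts 1/12 s, in which the tool goes at most 41.7 mm and 7.16 degrees, less where a joint would pass 70% of its speed; a pose out of reach is approached as far as the arm can. A call with a number of a shift or a turn outside -1 to 1 is refused whole. A call with a gripper value outside its range is refused whole. The fingers move at their own pace and stop on an object; FORCE is the grip in N (left out, the last holds). Time passes only in rows, so rows that do not move let the fingers close. It gives the time, the measured TCP pose, the force, the opening and the grip force at its end, in the units of the state.
- r.read_state(): the state, without advancing time (a new reading comes with each control period).
- r.camera(name): name is "scene" or "top"; returns a dict with "color" (400x640x3 uint8, red, green, blue), "mtx" (3x3 intrinsics, pixels), "R" (3x3) and "t" (3): a world point X has camera coordinates R X + t. Camera axes: x right, y down, z forward; pixel columns grow to the right and rows downward; lengths in m; the calibration is good to about 2 mm. A picture is of the moment at which its call begins. There is no depth.
- r.close_job(): hands the job in; it is judged then, once.
The state is a dict: "time": time; "joint_positions": joint angles; "joint_vel": joint speeds; "joint_torque": joint torques, N m; "ee_pos": TCP position; "eef_rot": TCP orientation; "ft_force": force on the tool from outside, world axes, zero at the start; "torque": the same for the moment, N m; "width": finger opening in m; "grip_force": force on a finger pad.
Only numpy, scipy, OpenCV 4.12 (cv2) and the standard library are available. Lean on these libraries where they do the work, as an engineer would, in place of code of your own. Each camera call takes 0.05 s, during which the arm holds its last target. There are 200 camera calls.

## Working session

There is one attempt and no reset: what is moved stays moved. The work goes in short steps, Python scripts to look and compute and a shell command to move; the robot and the scene stay as the last step left them, time stands still between calls to the robot, and variables do not carry over. Pictures are saved under pics/ and viewed, at most 10 in all, crops included, and the job is handed in when it is done.

```bash
mkdir -p pics
cat > h.py <<'E'
import cv2,numpy as np
from bench import r
def snap(n,f):
    c=r.camera(n); cv2.imwrite(f'pics/{f}.png',c['color'][:,:,::-1]); np.savez(f'pics/{f}.npz',**{k:c[k] for k in('mtx','R','t','color')}); return c
E
python3 - <<'E'
from h import *
for n in('scene','top'):
    c=snap(n,n+'0'); print(n,c['mtx'].tolist(),c['R'].round(3).tolist(),c['t'].round(3).tolist(),(-c['R'].T@c['t']).round(3))
print(r.read_state())
E
```

```text
scene [[476.12342396316836, 0.0, 320.3914839218206], [0.0, 476.12342396316836, 193.9695451022341], [0.0, 0.0, 1.0]] [[-0.721, -0.693, -0.019], [-0.459, 0.498, -0.736], [0.519, -0.521, -0.677]] [0.397, 0.317, 1.064] [-0.121  0.672  0.961]
top [[371.51813999933364, 0.0, 322.72776448687245], [0.0, 371.51813999933364, 197.20351036584506], [0.0, 0.0, 1.0]] [[0.02, -1.0, 0.023], [-0.984, -0.024, -0.174], [0.174, -0.019, -0.984]] [-0.008, 0.553, 1.066] [0.358 0.026 1.146]
{'time': 0.1, 'joint_positions': array([ 1.24639508,  0.33280971, -0.06467404,  1.46085013,  0.02158932,
        1.34992621, -0.0884689 ]), 'joint_vel': array([-0.00119882,  0.00053576, -0.00222283, -0.00268115,  0.00031926,
        0.00049295, -0.00062741]), 'joint_torque': array([ 1.07257354e-03, -6.24544716e+01,  2.44105014e-02, -3.90718532e+01,
       -6.15035277e-02,  3.65591759e-02,  3.79050084e-05]), 'ee_pos': array([ 0.18565967, -0.59643257,  0.23283623]), 'eef_rot': array([ 9.88634132e-01,  1.50340055e-01, -1.26008092e-04, -6.36960179e-04]), 'ft_force': array([ 0.71358491,  0.52476419, -0.1383357 ]), 'torque': array([0.01491418, 0.0329239 , 0.05409189]), 'grip_force': 0.0, 'width': 0.08693779855726652}
```

View pics/scene0.png

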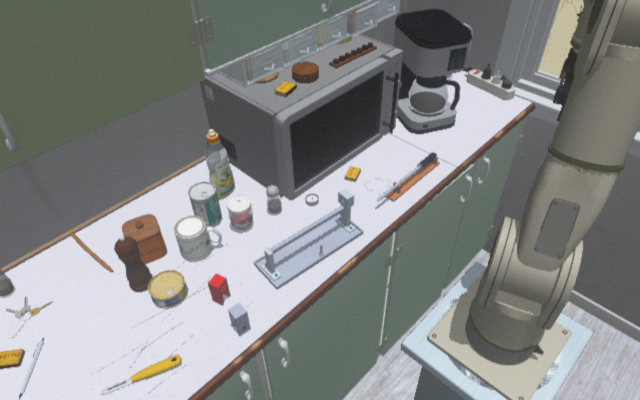

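View pics/top0.png

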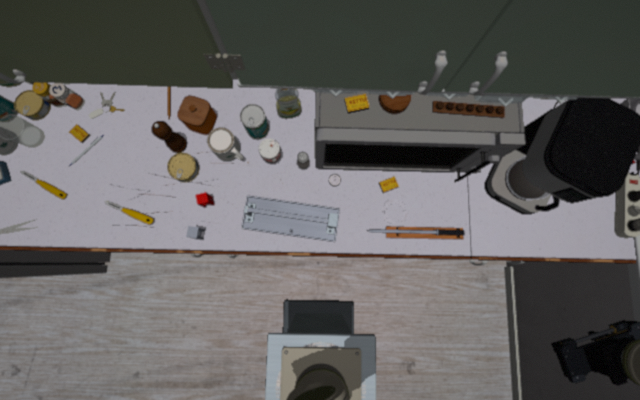

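Scene view: stand around (310,245) with its fixed eye at (347,200), pin (321,250), the grey hanger at (239,318) and the spit on its rest from (378,202) to (435,157). Top view: stand (290,218), hanger (196,232), spit handle about (447,232). I'll enlarge next.

Run:
```python
from h import *
a=cv2.imread('pics/top0.png');b=cv2.imread('pics/scene0.png')
def crop(im,x0,y0,w,h,s,step=10):
    o=cv2.resize(im[y0:y0+h,x0:x0+w],None,fx=s,fy=s,interpolation=cv2.INTER_CUBIC)
    for x in range(x0-x0%step+step,x0+w,step): cv2.putText(o,str(x),((x-x0)*s-8,8),0,.3,(0,0,255),1); cv2.line(o,((x-x0)*s,10),((x-x0)*s,14),(0,0,255),1)
    for y in range(y0-y0%step+step,y0+h,step): cv2.putText(o,str(y),(0,(y-y0)*s+3),0,.3,(0,0,255),1)
    return o
cv2.imwrite('pics/c1.png',np.vstack([crop(a,182,188,160,60,5),crop(a,340,218,160,32,5),]))
cv2.imwrite('pics/c2.png',crop(b,225,180,145,155,4-0))
cv2.imwrite('pics/c3.png',crop(b,370,145,75,65,8))
```

```text
(no output)
```

View pics/c1.png

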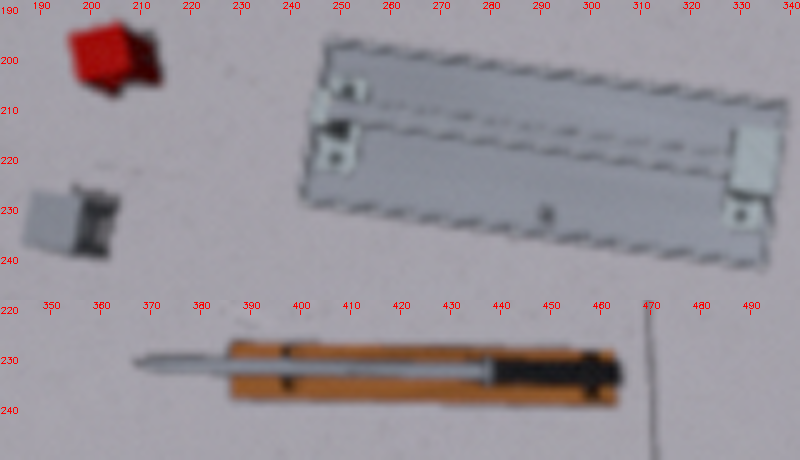

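View pics/c2.png

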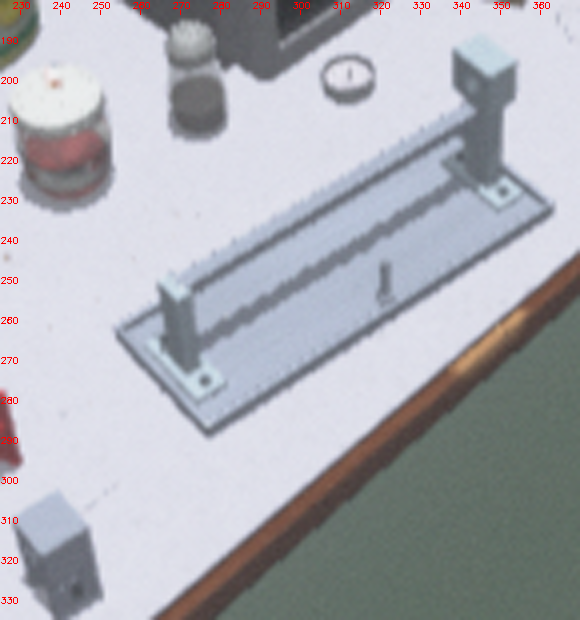

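View pics/c3.png

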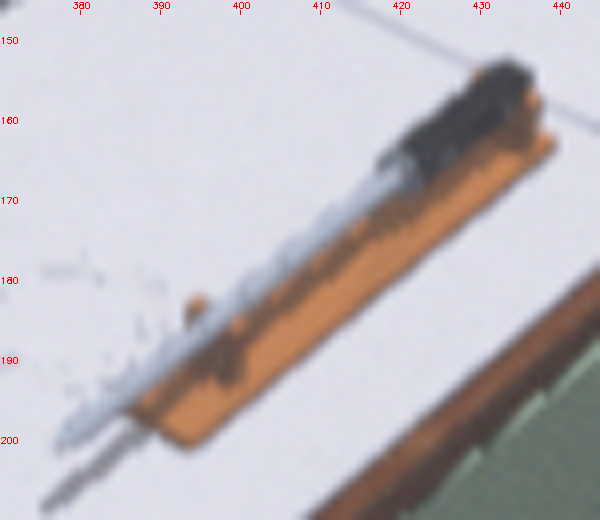

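The crops give stand tray corners (247.6,196), (242.4,228.6), (339.6,208.4), (335,241.6), the pin at (291,231), and hanger and spit outlines. The hanger's slot direction is still unclear, so I'll zoom in on it.

Run:
```python
from h import *
a=cv2.imread('pics/top0.png');b=cv2.imread('pics/scene0.png')
A=cv2.resize(a[218:248,180:212],None,fx=12,fy=12,interpolation=cv2.INTER_CUBIC)
B=cv2.resize(b[298:343,222:255],None,fx=12,fy=12,interpolation=cv2.INTER_CUBIC)
o=np.zeros((540,790,3),np.uint8);o[:A.shape[0],:A.shape[1]]=A;o[:540,390:390+B.shape[1]]=B
cv2.imwrite('pics/c4.png',o)
```

```text
(no output)
```

View pics/c4.png

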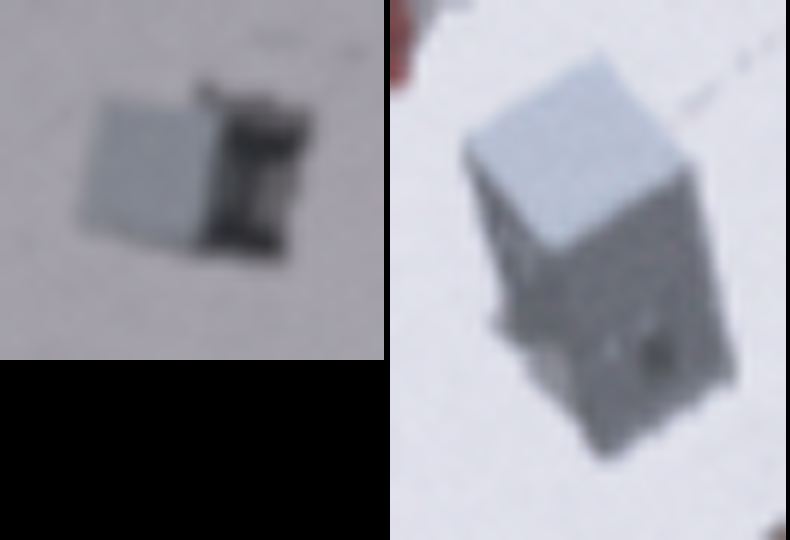

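The −y face shows the slot, so the hanger's y axis runs roughly along world y, parallel to the rail. I'll fit all poses from both views.

```bash
cat > fit.py <<'E'
from h import *
from scipy.optimize import least_squares
C={n:np.load(f'pics/{n}0.npz') for n in('scene','top')}
def proj(n,X):
    c=C[n];p=(c['R']@np.atleast_2d(X).T).T+c['t'];p=p@c['mtx'].T;return p[:,:2]/p[:,2:]
def W(q,L):
    L=np.atleast_2d(np.array(L,float));c,s=np.cos(q[2]),np.sin(q[2]);z=q[3] if len(q)>3 else 0
    return np.c_[q[0]+c*L[:,0]-s*L[:,1],q[1]+s*L[:,0]+c*L[:,1],L[:,2]+z]
def fit(name,q0,L,obs):
    def f(q): return np.concatenate([(proj(n,W(q,[L[k] for k in d]))-np.array(list(d.values()))+.4).ravel() for n,d in obs.items()])
    s=least_squares(f,q0,loss='soft_l1');print(name,s.x.round(4),'res',f(s.x).round(1).tolist());return s.x
E
cat > fits.py <<'E'
from fit import *
S={'ab':(.052,.145,.014),'Ab':(-.052,.145,.014),'aB':(.052,-.145,.014),'AB':(-.052,-.145,.014),
'e1':(.018,-.137,.125),'e2':(-.018,-.137,.125),'e3':(-.018,-.113,.125),'e4':(.018,-.113,.125)}
so={'top':{'ab':(247.6,196),'Ab':(242.4,228.6),'aB':(339.6,208.4),'AB':(335,241.6),'e1':(337.8,213.2),'e2':(336.6,226.4),'e3':(327.4,225.6),'e4':(329,212.8)},
'scene':{'ab':(255,262),'Ab':(277.5,287),'AB':(363,231.2),'e1':(345,188.3),'e2':(354.8,195.8),'e3':(347.5,200),'e4':(338.3,193)}}
q=fit('stand',[.5,.08,-.12],S,so); fit('stand z',[.5,.08,-.12,0],S,so)
p=fit('pin',[.47,.1,0],{'t':(0,0,.048),'f':(0,0,0)},{'top':{'t':(291.2,229.3),'f':(291.2,232.5)},'scene':{'t':(321.3,245.8),'f':(321,255.8)}})
c,s=np.cos(q[2]),np.sin(q[2]);d=p[:2]-q[:2];print('pin in stand',c*d[0]+s*d[1],-s*d[0]+c*d[1])
H={'ab':(.016,.015,.072),'aB':(.016,-.015,.072),'AB':(-.016,-.015,.072),'Ab':(-.016,.015,.072),'gAB':(-.016,-.015,0),'gAb':(-.016,.015,0)}
ho={'top':{'ab':(188.2,225.9),'aB':(198.3,226.75),'AB':(196.7,238.8),'Ab':(186.25,237.6)},'scene':{'aB':(239.1,302.6),'AB':(247,311.3),'Ab':(236.2,319),'ab':(228.25,309.25),'gAb':(239.9,336.3),'gAB':(250.75,329.7)}}
fit('hanger',[.45,.38,-.1],H,ho);fit('hanger z',[.45,.38,-.1,0],H,ho)
P={'t':(0,.25,.034),'s':(0,.043,.034),'e':(0,-.04,.034)}
po={'top':{'t':(366.6,230.4),'s':(437.6,232.4),'e':(464.4,232.8)},'scene':{'t':(377.1,200.9),'s':(420.4,167.2),'e':(435.8,155)}}
fit('spit',[.45,-.3,0],P,po);fit('spit z',[.45,-.3,0,0],P,po)
E
python3 fits.py
```

```text
stand [ 0.49    0.1031 -0.1085] res [-1.6, 0.2, -2.0, 1.1, -0.2, 0.1, 0.2, 0.5, -0.2, 1.1, -0.5, 0.8, 0.0, 0.5, 0.1, 0.4, -1.6, -0.9, -0.1, -0.6, 0.8, -1.9, -0.0, -1.2, -0.5, -1.7, -0.1, -1.7, -0.2, -1.9]
stand z [ 0.4926  0.101  -0.1126 -0.0088] res [-0.2, -0.3, -0.7, 0.3, 0.3, -0.1, 0.7, 0.0, 0.4, 0.8, -0.0, 0.4, 0.6, 0.0, 0.7, 0.1, -1.3, 0.1, -0.1, 0.3, 0.5, -0.5, -0.1, 0.6, -0.7, 0.0, -0.3, -0.0, -0.3, -0.1]
pin [0.4513 0.1009 0.    ] res [-1.4, 1.4, -0.4, -0.4, -0.1, -2.6, 0.5, -0.4]
pin in stand -0.03823810172223385 -0.006442111672399473
hanger [ 0.4365  0.3805 -0.1118] res [-1.0, 0.9, -0.7, 1.4, -1.3, 0.5, -1.2, 0.3, 0.3, -1.4, 0.3, -0.7, -0.6, -0.7, -0.5, -0.5, 0.2, -0.2, 0.4, -1.2]
hanger z [ 0.439   0.3797 -0.1009 -0.0066] res [0.1, 0.3, 0.3, 0.7, -0.1, -0.3, -0.0, -0.4, 0.1, -0.5, 0.2, 0.0, -0.5, 0.1, -0.5, 0.4, 0.2, 0.5, 0.3, -0.6]
spit [ 0.4553 -0.3818 -0.0055] res [1.2, 0.6, -1.2, 0.5, -0.6, 0.9, -0.2, -0.7, -0.4, -1.0, -0.3, -1.1]
spit z [ 0.4571 -0.386  -0.0072 -0.0071] res [2.3, 0.1, -0.6, 0.2, -0.2, 0.6, -0.1, -0.0, -0.4, -0.1, -0.3, -0.2]
```

```bash
cat >> fits.py <<'E'
print('--- joint')
sets=[(S,so,[.49,.1,-.11]),(H,ho,[.44,.38,-.1]),(P,po,[.455,-.38,0]),({'t':(0,0,.048),'f':(0,0,0)},{'top':{'t':(291.2,229.3),'f':(291.2,232.5)},'scene':{'t':(321.3,245.8),'f':(321,255.8)}},[.45,.1,0])]
def F(v):
    o={'top':v[:2],'scene':v[2:4]};R=[v[:4]*2.0]
    for i,(L,ob,_) in enumerate(sets):
        for n,d in ob.items(): R.append((proj(n,W(v[4+3*i:7+3*i],[L[k] for k in d]))+o[n]-np.array(list(d.values()))+.4).ravel())
    return np.concatenate(R)
s=least_squares(F,np.concatenate([np.zeros(4)]+[x[2] for x in sets]),loss='soft_l1')
print(s.x[:4].round(2));print(s.x[4:].reshape(4,3).round(4));print(F(s.x)[4:].round(1).tolist())
q=s.x[4:7];p=s.x[13:15];c,t=np.cos(q[2]),np.sin(q[2]);d=p-q[:2];print('pin in stand',c*d[0]+t*d[1],-t*d[0]+c*d[1])
np.savez('pose.npz',off=s.x[:4],stand=q,hanger=s.x[7:10],spit=s.x[10:13],pin=p)
E
python3 fits.py|sed -n '/joint/,$p'
```

```text
--- joint
[ 0.3  -0.31  0.09  1.36]
[[ 0.4906  0.1028 -0.1122]
 [ 0.4379  0.3793 -0.1036]
 [ 0.456  -0.3829 -0.006 ]
 [ 0.4523  0.1002  0.    ]]
[-1.1, -0.4, -1.6, 0.4, 0.2, -0.2, 0.5, 0.2, 0.3, 0.8, -0.2, 0.4, 0.4, 0.1, 0.5, 0.0, -1.6, 0.1, -0.3, 0.4, 0.9, -0.6, 0.1, 0.1, -0.4, -0.4, -0.0, -0.5, -0.0, -0.6, -0.3, 0.1, -0.0, 0.6, -0.5, -0.4, -0.4, -0.5, 0.3, -0.7, 0.4, -0.1, -0.4, -0.0, -0.4, 0.2, 0.3, 0.5, 0.5, -0.6, 1.9, 0.1, -0.5, -0.0, 0.1, 0.4, -0.1, 0.3, -0.3, 0.0, -0.2, -0.0, -0.8, 0.8, 0.2, -1.1, -0.1, -1.6, 0.5, 0.6]
pin in stand -0.03776357072462002 -0.006865274018650509
```

```bash
cat > plan.py <<'E'
# usage: plan.py x y z theta  -> tool-frame shift (units of 3cm) and turn (units of 6deg) from measured pose
import sys,numpy as np
from scipy.spatial.transform import Rotation as R
from bench import r
s=r.read_state();q=R.from_quat(s['eef_rot']);x=q.as_matrix()[:,0]
print('t',round(s['time'],2),'pos',s['ee_pos'].round(4),'theta',np.arctan2(x[1],x[0]).round(4),'F',s['ft_force'].round(1),'w',round(s['width'],4),'g',round(s['grip_force'],1),'zaxis',q.as_matrix()[:,2].round(4))
for a in sys.argv[1:]:
    v=[float(k) for k in a.split(',')];T=R.from_euler('z',v[3])*R.from_euler('x',np.pi)
    print('  target',a,'shift/3cm',(q.inv().apply(np.array(v[:3])-s['ee_pos'])/.03).round(3),'turn/6deg',((q.inv()*T).as_rotvec()/np.radians(6)).round(3))
E
python3 -m crank '[{"az":-1},{"az":-1},{"az":-1},{"az":-1},{"az":-1},{"az":-1},{"az":-1},{"az":-1}]' | tail -3
python3 -m crank '[{"az":-1},{"az":-1},{"az":-1},{"az":-0.1},{},{}]' >/dev/null
python3 plan.py .45,-.25,.24,1.467 .438,.379,.2,1.467
```

```text
t 0.1 pos [ 0.1857 -0.5964  0.2328] theta 0.3018 F [ 0.7  0.5 -0.1] w 0.0869 g 0.0 zaxis [-4.0e-04  1.2e-03 -1.0e+00]
  target .45,-.25,.24,1.467 shift/3cm [11.846 -8.407 -0.229] turn/6deg [-1.1000e-02 -7.0000e-03 -1.1127e+01]
  target .438,.379,.2,1.467 shift/3cm [ 17.697 -28.543   1.131] turn/6deg [-1.1000e-02 -7.0000e-03 -1.1127e+01]invalid input at $[0]: expected keys claw, dx, dy, dz, ax, ay, az
invalid input at $[0]: expected keys claw, dx, dy, dz, ax, ay, az
```

```bash
python3 -m crank '[{"claw":-1,"dx":0,"dy":0,"dz":0,"ax":0,"ay":0,"az":-1},{"claw":-1,"dx":0,"dy":0,"dz":0,"ax":0,"ay":0,"az":-1},{"claw":-1,"dx":0,"dy":0,"dz":0,"ax":0,"ay":0,"az":-1},{"claw":-1,"dx":0,"dy":0,"dz":0,"ax":0,"ay":0,"az":-1},{"claw":-1,"dx":0,"dy":0,"dz":0,"ax":0,"ay":0,"az":-1},{"claw":-1,"dx":0,"dy":0,"dz":0,"ax":0,"ay":0,"az":-1},{"claw":-1,"dx":0,"dy":0,"dz":0,"ax":0,"ay":0,"az":-1},{"claw":-1,"dx":0,"dy":0,"dz":0,"ax":0,"ay":0,"az":-1}]' 20
python3 -m crank '[{"claw":-1,"dx":0,"dy":0,"dz":0,"ax":0,"ay":0,"az":-1},{"claw":-1,"dx":0,"dy":0,"dz":0,"ax":0,"ay":0,"az":-1},{"claw":-1,"dx":0,"dy":0,"dz":0,"ax":0,"ay":0,"az":-1},{"claw":-1,"dx":0,"dy":0,"dz":0,"ax":0,"ay":0,"az":-0.13},{"claw":-1,"dx":0,"dy":0,"dz":0,"ax":0,"ay":0,"az":0}]' >/dev/null
python3 plan.py .45,-.25,.24,1.467 .438,.379,.2,1.467
```

```text
time: 0.77
ee_pos: [0.1856, -0.5966, 0.2331]
eef_rot: [0.841, 0.542, 0.0, -0.0]
ft_force: [-0.2, -0.0, -0.7]
width: 0.0869
grip_force: 0.0
t 1.18 pos [ 0.1857 -0.5966  0.2332] theta 1.4652 F [0.5 0.3 0.1] w 0.0867 g 0.0 zaxis [-1.e-04  6.e-04 -1.e+00]
  target .45,-.25,.24,1.467 shift/3cm [12.419  7.545 -0.221] turn/6deg [-0.001 -0.006 -0.017]
  target .438,.379,.2,1.467 shift/3cm [33.226  4.938  1.125] turn/6deg [-0.001 -0.006 -0.017]
```

```bash
python3 -m crank '[{"claw":-1,"dx":0.776,"dy":0.472,"dz":0,"ax":0,"ay":0,"az":0},{"claw":-1,"dx":0.776,"dy":0.472,"dz":0,"ax":0,"ay":0,"az":0},{"claw":-1,"dx":0.776,"dy":0.472,"dz":0,"ax":0,"ay":0,"az":0},{"claw":-1,"dx":0.776,"dy":0.472,"dz":0,"ax":0,"ay":0,"az":0},{"claw":-1,"dx":0.776,"dy":0.472,"dz":0,"ax":0,"ay":0,"az":0},{"claw":-1,"dx":0.776,"dy":0.472,"dz":0,"ax":0,"ay":0,"az":0},{"claw":-1,"dx":0.776,"dy":0.472,"dz":0,"ax":0,"ay":0,"az":0},{"claw":-1,"dx":0.776,"dy":0.472,"dz":0,"ax":0,"ay":0,"az":0}]' >/dev/null
python3 -m crank '[{"claw":-1,"dx":0.776,"dy":0.472,"dz":0,"ax":0,"ay":0,"az":0},{"claw":-1,"dx":0.776,"dy":0.472,"dz":0,"ax":0,"ay":0,"az":0},{"claw":-1,"dx":0.776,"dy":0.472,"dz":0,"ax":0,"ay":0,"az":0},{"claw":-1,"dx":0.776,"dy":0.472,"dz":0,"ax":0,"ay":0,"az":0},{"claw":-1,"dx":0.776,"dy":0.472,"dz":0,"ax":0,"ay":0,"az":0},{"claw":-1,"dx":0.776,"dy":0.472,"dz":0,"ax":0,"ay":0,"az":0},{"claw":-1,"dx":0.776,"dy":0.472,"dz":0,"ax":0,"ay":0,"az":0},{"claw":-1,"dx":0.776,"dy":0.472,"dz":0,"ax":0,"ay":0,"az":0}]' >/dev/null
python3 plan.py .438,.379,.2,1.467
```

```text
t 2.52 pos [ 0.4502 -0.2485  0.2336] theta 1.4633 F [ 0.2 -0.2 -0.4] w 0.0867 g 0.0 zaxis [ 1.e-04 -3.e-04 -1.e+00]
  target .438,.379,.2,1.467 shift/3cm [20.754 -2.648  1.116] turn/6deg [ 0.001  0.002 -0.035]
```

```bash
python3 -m crank '[{"claw":-0.4,"dx":0.865,"dy":-0.11,"dz":0,"ax":0,"ay":0,"az":-0.03},{"claw":-0.4,"dx":0.865,"dy":-0.11,"dz":0,"ax":0,"ay":0,"az":0},{"claw":-0.4,"dx":0.865,"dy":-0.11,"dz":0,"ax":0,"ay":0,"az":0},{"claw":-0.4,"dx":0.865,"dy":-0.11,"dz":0,"ax":0,"ay":0,"az":0},{"claw":-0.4,"dx":0.865,"dy":-0.11,"dz":0,"ax":0,"ay":0,"az":0},{"claw":-0.4,"dx":0.865,"dy":-0.11,"dz":0,"ax":0,"ay":0,"az":0},{"claw":-0.4,"dx":0.865,"dy":-0.11,"dz":0,"ax":0,"ay":0,"az":0},{"claw":-0.4,"dx":0.865,"dy":-0.11,"dz":0,"ax":0,"ay":0,"az":0}]' >/dev/null
python3 -m crank '[{"claw":-0.4,"dx":0.865,"dy":-0.11,"dz":0,"ax":0,"ay":0,"az":0},{"claw":-0.4,"dx":0.865,"dy":-0.11,"dz":0,"ax":0,"ay":0,"az":0},{"claw":-0.4,"dx":0.865,"dy":-0.11,"dz":0,"ax":0,"ay":0,"az":0},{"claw":-0.4,"dx":0.865,"dy":-0.11,"dz":0,"ax":0,"ay":0,"az":0},{"claw":-0.4,"dx":0.865,"dy":-0.11,"dz":0,"ax":0,"ay":0,"az":0},{"claw":-0.4,"dx":0.865,"dy":-0.11,"dz":0,"ax":0,"ay":0,"az":0},{"claw":-0.4,"dx":0.865,"dy":-0.11,"dz":0,"ax":0,"ay":0,"az":0},{"claw":-0.4,"dx":0.865,"dy":-0.11,"dz":0,"ax":0,"ay":0,"az":0}]' >/dev/null
python3 -m crank '[{"claw":-0.4,"dx":0.865,"dy":-0.11,"dz":0,"ax":0,"ay":0,"az":0},{"claw":-0.4,"dx":0.865,"dy":-0.11,"dz":0,"ax":0,"ay":0,"az":0},{"claw":-0.4,"dx":0.865,"dy":-0.11,"dz":0,"ax":0,"ay":0,"az":0},{"claw":-0.4,"dx":0.865,"dy":-0.11,"dz":0,"ax":0,"ay":0,"az":0},{"claw":-0.4,"dx":0.865,"dy":-0.11,"dz":0,"ax":0,"ay":0,"az":0},{"claw":-0.4,"dx":0.865,"dy":-0.11,"dz":0,"ax":0,"ay":0,"az":0},{"claw":-0.4,"dx":0.865,"dy":-0.11,"dz":0.5,"ax":0,"ay":0,"az":0},{"claw":-0.4,"dx":0.865,"dy":-0.11,"dz":0.5,"ax":0,"ay":0,"az":0}]' >/dev/null
python3 -m crank '[{"claw":-0.4,"dx":0,"dy":0,"dz":0,"ax":0,"ay":0,"az":0}]' >/dev/null
python3 plan.py .438,.379,.048,1.467
python3 -c "
from h import *
snap('scene','s1');snap('top','t1')"
```

```text
t 4.6 pos [0.4303 0.3818 0.2005] theta 1.4722 F [-1.5  0.5  0.7] w 0.0609 g 0.0 zaxis [-4.3e-03  4.0e-04 -1.0e+00]
  target .438,.379,.048,1.467 shift/3cm [-0.068  0.288  5.083] turn/6deg [-0.042  0.     0.049]
```

```bash
python3 -c "
from h import *
a=cv2.imread('pics/t1.png')[170:270,150:283];b=cv2.imread('pics/s1.png')[200:350,180:330]
o=np.zeros((600,800,3),np.uint8)
A=cv2.resize(a,None,fx=3,fy=3);B=cv2.resize(b,None,fx=2.6,fy=2.6)
o[:300,:399]=A;o[:390,400:790]=B;cv2.imwrite('pics/m1.png',o[:400])"
```

```text
(no output)
```

View pics/m1.png

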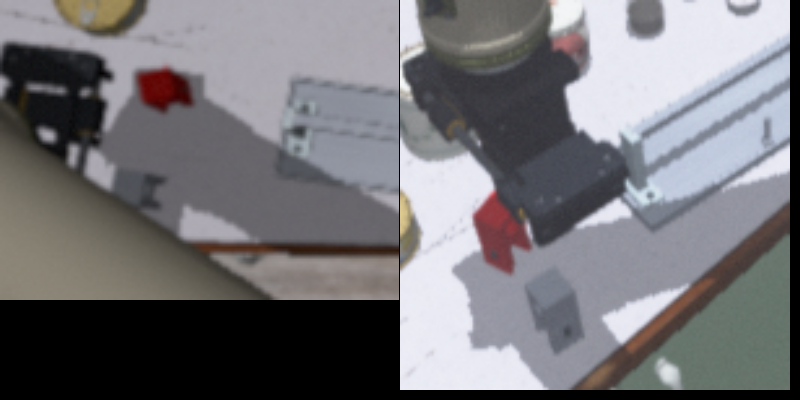

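The gripper (camera at its side) hovers over the hanger, which is undisturbed at top (199,232). I'll descend and grasp it.

```bash
python3 -m crank '[{"claw":-0.4,"dx":-0.068,"dy":0.288,"dz":0,"ax":-0.04,"ay":0,"az":0.05},{"claw":-0.4,"dx":0,"dy":0,"dz":0.7,"ax":0,"ay":0,"az":0},{"claw":-0.4,"dx":0,"dy":0,"dz":0.7,"ax":0,"ay":0,"az":0},{"claw":-0.4,"dx":0,"dy":0,"dz":0.7,"ax":0,"ay":0,"az":0},{"claw":-0.4,"dx":0,"dy":0,"dz":0.7,"ax":0,"ay":0,"az":0},{"claw":-0.4,"dx":0,"dy":0,"dz":0.7,"ax":0,"ay":0,"az":0},{"claw":-0.4,"dx":0,"dy":0,"dz":0.7,"ax":0,"ay":0,"az":0},{"claw":-0.4,"dx":0,"dy":0,"dz":0.5,"ax":0,"ay":0,"az":0}]' >/dev/null
python3 -m crank '[{"claw":-0.4,"dx":0,"dy":0,"dz":0.38,"ax":0,"ay":0,"az":0},{"claw":-0.4,"dx":0,"dy":0,"dz":0,"ax":0,"ay":0,"az":0}]' >/dev/null
python3 plan.py .438,.379,.048,1.467
```

```text
t 5.53 pos [0.4425 0.3732 0.0494] theta 1.4632 F [ 0.6 -0.8  0.5] w 0.0613 g 0.0 zaxis [ 0.0028 -0.0024 -1.    ]
  target .438,.379,.048,1.467 shift/3cm [ 0.175 -0.171  0.047] turn/6deg [ 0.029  0.02  -0.037]
```

```bash
python3 -m crank '[{"claw":-0.4,"dx":0,"dy":0,"dz":0,"ax":0,"ay":0,"az":0},{"claw":-0.4,"dx":0,"dy":0,"dz":0,"ax":0,"ay":0,"az":0}]' >/dev/null
python3 plan.py .438,.379,.048,1.467
```

```text
t 5.7 pos [0.443  0.3753 0.0523] theta 1.4646 F [ 0.3 -0.9  0.3] w 0.0609 g 0.0 zaxis [ 5.6e-03  5.0e-04 -1.0e+00]
  target .438,.379,.048,1.467 shift/3cm [ 0.103 -0.18   0.144] turn/6deg [ 0.053 -0.01  -0.023]
```

```bash
python3 -m crank '[{"claw":-0.4,"dx":0.1,"dy":-0.16,"dz":0.14,"ax":0.05,"ay":0,"az":-0.02},{"claw":-0.4,"dx":0,"dy":0,"dz":0,"ax":0,"ay":0,"az":0},{"claw":-0.4,"dx":0,"dy":0,"dz":0,"ax":0,"ay":0,"az":0},{"claw":-0.4,"dx":0,"dy":0,"dz":0,"ax":0,"ay":0,"az":0}]' >/dev/null
python3 plan.py .438,.379,.048,1.467
```

```text
t 6.03 pos [0.4379 0.3786 0.0472] theta 1.4676 F [-0.4 -0.2 -0.7] w 0.0607 g 0.0 zaxis [-7.e-04  2.e-04 -1.e+00]
  target .438,.379,.048,1.467 shift/3cm [ 0.012  0.003 -0.028] turn/6deg [-0.007 -0.001  0.006]
```

Now close at 25 N and lift to about z = 0.15.

```bash
python3 -m crank '[{"claw":1,"dx":0,"dy":0,"dz":0,"ax":0,"ay":0,"az":0},{"claw":1,"dx":0,"dy":0,"dz":0,"ax":0,"ay":0,"az":0},{"claw":1,"dx":0,"dy":0,"dz":0,"ax":0,"ay":0,"az":0},{"claw":1,"dx":0,"dy":0,"dz":0,"ax":0,"ay":0,"az":0},{"claw":1,"dx":0,"dy":0,"dz":0,"ax":0,"ay":0,"az":0},{"claw":1,"dx":0,"dy":0,"dz":0,"ax":0,"ay":0,"az":0}]' 30
python3 -m crank '[{"claw":1,"dx":0,"dy":0,"dz":-0.4,"ax":0,"ay":0,"az":0},{"claw":1,"dx":0,"dy":0,"dz":-0.6,"ax":0,"ay":0,"az":0},{"claw":1,"dx":0,"dy":0,"dz":-0.6,"ax":0,"ay":0,"az":0},{"claw":1,"dx":0,"dy":0,"dz":-0.6,"ax":0,"ay":0,"az":0},{"claw":1,"dx":0,"dy":0,"dz":-0.6,"ax":0,"ay":0,"az":0},{"claw":1,"dx":0,"dy":0,"dz":-0.4,"ax":0,"ay":0,"az":0},{"claw":1,"dx":0,"dy":0,"dz":0,"ax":0,"ay":0,"az":0},{"claw":1,"dx":0,"dy":0,"dz":0,"ax":0,"ay":0,"az":0}]'
python3 - <<'E'
from fit import *
P=np.load('pose.npz');print([(y,W(P['stand'],[(0,y,0)])[0,:2].round(4).tolist()) for y in(.095,-.0069)])
E
python3 plan.py .438,.379,.148,1.4586
```

```text
time: 6.53
ee_pos: [0.4379, 0.3784, 0.0469]
eef_rot: [0.743, 0.67, -0.0, -0.0]
ft_force: [-0.3, 0.4, -0.1]
width: 0.0315
grip_force: 30.0
time: 7.2
ee_pos: [0.4381, 0.3783, 0.143]
eef_rot: [0.743, 0.67, -0.0, -0.0]
ft_force: [0.2, 0.6, -4.2]
width: 0.0316
grip_force: 30.0
[(0.095, [0.5012, 0.1972]), (-0.0069, [0.4898, 0.0959])]
t 7.2 pos [0.4381 0.3783 0.143 ] theta 1.4671 F [ 0.2  0.6 -4.2] w 0.0316 g 30.0 zaxis [-4.e-04  1.e-04 -1.e+00]
  target .438,.379,.148,1.4586 shift/3cm [ 0.022 -0.005 -0.166] turn/6deg [-0.003 -0.     0.082]
```

```bash
python3 -m crank '[{"claw":1,"dx":0,"dy":0,"dz":-0.33,"ax":0,"ay":0,"az":0.08},{"claw":1,"dx":0,"dy":0,"dz":0,"ax":0,"ay":0,"az":0}]' >/dev/null
python3 plan.py .5007,.1922,.152,1.4586
```

```text
t 7.37 pos [0.438  0.3786 0.1534] theta 1.4583 F [ 0.1  1.  -2.9] w 0.0317 g 30.0 zaxis [-1.2e-03  2.0e-04 -1.0e+00]
  target .5007,.1922,.152,1.4586 shift/3cm [-5.938  2.776  0.043] turn/6deg [-0.011 -0.001 -0.003]
```

```bash
python3 -m crank '[{"claw":1,"dx":-0.4,"dy":0.2,"dz":0,"ax":0,"ay":0,"az":0},{"claw":1,"dx":-0.6,"dy":0.28,"dz":0,"ax":0,"ay":0,"az":0},{"claw":1,"dx":-0.6,"dy":0.28,"dz":0,"ax":0,"ay":0,"az":0},{"claw":1,"dx":-0.6,"dy":0.28,"dz":0,"ax":0,"ay":0,"az":0},{"claw":1,"dx":-0.6,"dy":0.28,"dz":0,"ax":0,"ay":0,"az":0},{"claw":1,"dx":-0.6,"dy":0.28,"dz":0,"ax":0,"ay":0,"az":0},{"claw":1,"dx":-0.6,"dy":0.28,"dz":0,"ax":0,"ay":0,"az":0},{"claw":1,"dx":-0.6,"dy":0.28,"dz":0,"ax":0,"ay":0,"az":0}]' >/dev/null
python3 -m crank '[{"claw":1,"dx":-0.6,"dy":0.28,"dz":0,"ax":0,"ay":0,"az":0},{"claw":1,"dx":-0.5,"dy":0.23,"dz":0,"ax":0,"ay":0,"az":0},{"claw":1,"dx":-0.24,"dy":0.11,"dz":0,"ax":0,"ay":0,"az":0},{"claw":1,"dx":0,"dy":0,"dz":0,"ax":0,"ay":0,"az":0},{"claw":1,"dx":0,"dy":0,"dz":0,"ax":0,"ay":0,"az":0},{"claw":1,"dx":0,"dy":0,"dz":0,"ax":0,"ay":0,"az":0}]' >/dev/null
python3 plan.py .5007,.1922,.152,1.4586
python3 - <<'E'
from h import *
snap('scene','s2');snap('top','t2')
a=cv2.imread('pics/t2.png')[180:250,220:350];b=cv2.imread('pics/s2.png')[180:300,235:375]
o=np.zeros((600,800,3),np.uint8)
A=cv2.resize(a,None,fx=3,fy=3,interpolation=2);B=cv2.resize(b,None,fx=5,fy=5,interpolation=2)
o[:600,:700]=B;cv2.imwrite('pics/m2.png',o)
E
```

```text
t 8.53 pos [0.5003 0.1935 0.1527] theta 1.4606 F [-0.9  0.1 -4.3] w 0.0315 g 30.0 zaxis [-1.2e-03  8.0e-04 -1.0e+00]
  target .5007,.1922,.152,1.4586 shift/3cm [-0.042  0.017  0.024] turn/6deg [-0.013 -0.006  0.019]
```

View pics/m2.png

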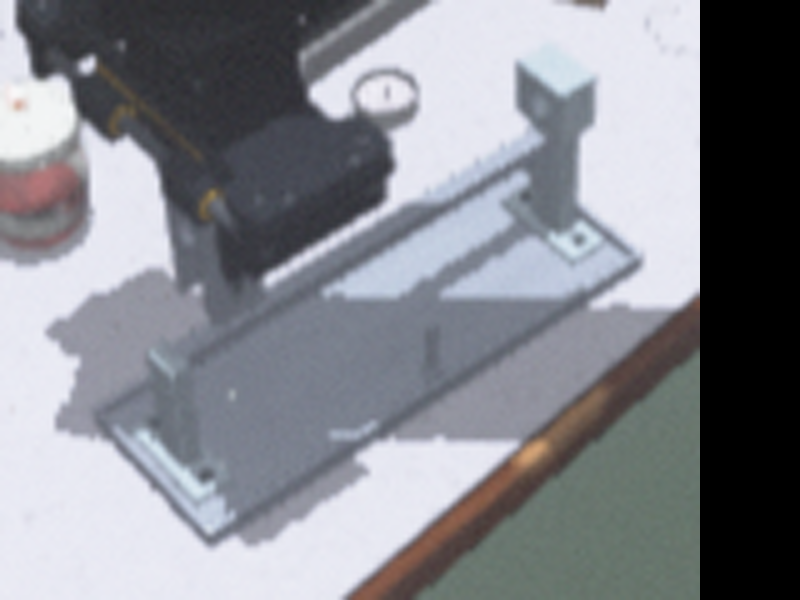

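The hanger is in the fingers just above the rail's left part, lower corner near (280,244), with the left post at (270,252). I'll check that against the prediction, descend part-way and watch the force.

```bash
python3 - <<'E'
from fit import *
P=np.load('pose.npz');q=[.5003,.1935,-.1102]
print((proj('scene',W(q,[(-.016,.015,.106),(-.016,-.015,.106),(.016,.015,.106)]))+P['off'][2:]+.4).round(1))
E
python3 -m crank '[{"claw":1,"dx":0,"dy":0.01,"dz":0.3,"ax":0,"ay":0,"az":0.02},{"claw":1,"dx":0,"dy":0,"dz":0.2,"ax":0,"ay":0,"az":0},{"claw":1,"dx":0,"dy":0,"dz":0.2,"ax":0,"ay":0,"az":0},{"claw":1,"dx":0,"dy":0,"dz":0.1,"ax":0,"ay":0,"az":0},{"claw":1,"dx":0,"dy":0,"dz":0,"ax":0,"ay":0,"az":0}]' |egrep 'pos|ft'
python3 -m crank '[{"claw":1,"dx":0,"dy":0,"dz":0.1,"ax":0,"ay":0,"az":0},{"claw":1,"dx":0,"dy":0,"dz":0.1,"ax":0,"ay":0,"az":0},{"claw":1,"dx":0,"dy":0,"dz":0,"ax":0,"ay":0,"az":0}]' |egrep 'pos|ft'
python3 plan.py .5007,.1922,.098,1.4586
```

```text
[[278.6 246.1]
 [288.6 240. ]
 [270.8 238.6]]
ee_pos: [0.5007, 0.1919, 0.1276]
ft_force: [0.4, -0.1, -4.3]
ee_pos: [0.5011, 0.1919, 0.1222]
ft_force: [0.3, -1.1, -3.0]
t 9.3 pos [0.5011 0.1919 0.1222] theta 1.4568 F [ 0.3 -1.1 -3. ] w 0.0316 g 30.0 zaxis [-1.5e-03 -1.0e-04 -1.0e+00]
  target .5007,.1922,.098,1.4586 shift/3cm [ 0.009 -0.012  0.808] turn/6deg [-0.014  0.003 -0.017]
```

```bash
python3 -m crank '[{"claw":1,"dx":0,"dy":-0.01,"dz":0.2,"ax":0,"ay":0,"az":0},{"claw":1,"dx":0,"dy":0,"dz":0.2,"ax":0,"ay":0,"az":0},{"claw":1,"dx":0,"dy":0,"dz":0.2,"ax":0,"ay":0,"az":0},{"claw":1,"dx":0,"dy":0,"dz":0,"ax":0,"ay":0,"az":0},{"claw":1,"dx":0,"dy":0,"dz":0,"ax":0,"ay":0,"az":0}]' |egrep 'pos|ft'
python3 -m crank '[{"claw":1,"dx":0,"dy":0,"dz":0.1,"ax":0,"ay":0,"az":0},{"claw":1,"dx":0,"dy":0,"dz":0.08,"ax":0,"ay":0,"az":0},{"claw":1,"dx":0,"dy":0,"dz":0,"ax":0,"ay":0,"az":0},{"claw":1,"dx":0,"dy":0,"dz":0,"ax":0,"ay":0,"az":0}]' |egrep 'pos|ft'
python3 plan.py .5007,.1922,.098,1.4586
```

```text
ee_pos: [0.5006, 0.1919, 0.1042]
ft_force: [-0.4, 0.5, -3.7]
ee_pos: [0.5009, 0.192, 0.0993]
ft_force: [0.3, 0.4, -3.6]
t 10.05 pos [0.5009 0.192  0.0993] theta 1.4568 F [ 0.3  0.4 -3.6] w 0.0318 g 30.0 zaxis [-0.001  0.    -1.   ]
  target .5007,.1922,.098,1.4586 shift/3cm [ 0.005 -0.008  0.044] turn/6deg [-0.01   0.001 -0.017]
```

```bash
python3 -m crank '[{"claw":1,"dx":0,"dy":0,"dz":0.05,"ax":0,"ay":0,"az":-0.02},{"claw":1,"dx":0,"dy":0,"dz":0,"ax":0,"ay":0,"az":0},{"claw":1,"dx":0,"dy":0,"dz":0,"ax":0,"ay":0,"az":0}]' |egrep 'pos|ft'
python3 -m crank '[{"claw":1,"dx":0,"dy":0,"dz":0.04,"ax":0,"ay":0,"az":0},{"claw":1,"dx":0,"dy":0,"dz":0,"ax":0,"ay":0,"az":0},{"claw":1,"dx":0,"dy":0,"dz":0,"ax":0,"ay":0,"az":0}]' |egrep 'pos|ft'
```

```text
ee_pos: [0.501, 0.1921, 0.099]
ft_force: [-5.8, -3.2, 11.5]
ee_pos: [0.501, 0.1922, 0.0989]
ft_force: [-10.9, -6.3, 25.3]
```

```bash
python3 -m crank '[{"claw":1,"dx":0,"dy":0,"dz":-0.06,"ax":0,"ay":0,"az":0},{"claw":1,"dx":0,"dy":0,"dz":0,"ax":0,"ay":0,"az":0},{"claw":1,"dx":0,"dy":0,"dz":0,"ax":0,"ay":0,"az":0}]' |egrep 'pos|ft'
python3 plan.py .4898,.0959,.099,1.4586
```

```text
ee_pos: [0.5012, 0.1922, 0.099]
ft_force: [-2.6, -2.1, 6.8]
t 10.8 pos [0.5012 0.1922 0.099 ] theta 1.4589 F [-2.6 -2.1  6.8] w 0.0323 g 30.0 zaxis [-2.e-04  1.e-04 -1.e+00]
  target .4898,.0959,.099,1.4586 shift/3cm [-3.232 -0.021  0.   ] turn/6deg [-0.002 -0.001  0.003]
```

```bash
python3 -m crank '[{"claw":1,"dx":-0.15,"dy":0,"dz":0,"ax":0,"ay":0,"az":0},{"claw":1,"dx":-0.2,"dy":0,"dz":0,"ax":0,"ay":0,"az":0},{"claw":1,"dx":-0.2,"dy":0,"dz":0,"ax":0,"ay":0,"az":0},{"claw":1,"dx":-0.2,"dy":0,"dz":0,"ax":0,"ay":0,"az":0},{"claw":1,"dx":-0.2,"dy":0,"dz":0,"ax":0,"ay":0,"az":0},{"claw":1,"dx":-0.2,"dy":0,"dz":0,"ax":0,"ay":0,"az":0},{"claw":1,"dx":0,"dy":0,"dz":0,"ax":0,"ay":0,"az":0}]' |egrep 'pos|ft'
python3 plan.py .4898,.0959,.099,1.4586
```

```text
ee_pos: [0.4976, 0.1568, 0.099]
ft_force: [-0.8, 2.4, 7.4]
t 11.38 pos [0.4976 0.1568 0.099 ] theta 1.4577 F [-0.8  2.4  7.4] w 0.0319 g 30.0 zaxis [ 1.e-04  4.e-04 -1.e+00]
  target .4898,.0959,.099,1.4586 shift/3cm [-2.046 -0.028 -0.   ] turn/6deg [ 0.001 -0.004 -0.008]
```

```bash
python3 -m crank '[{"claw":1,"dx":-0.25,"dy":0,"dz":0,"ax":0,"ay":0,"az":0},{"claw":1,"dx":-0.3,"dy":0,"dz":0,"ax":0,"ay":0,"az":0},{"claw":1,"dx":-0.3,"dy":0,"dz":0,"ax":0,"ay":0,"az":0},{"claw":1,"dx":-0.3,"dy":0,"dz":0,"ax":0,"ay":0,"az":0},{"claw":1,"dx":-0.3,"dy":0,"dz":0,"ax":0,"ay":0,"az":0},{"claw":1,"dx":-0.3,"dy":0,"dz":0,"ax":0,"ay":0,"az":0},{"claw":1,"dx":-0.2,"dy":0,"dz":0,"ax":0,"ay":0,"az":0},{"claw":1,"dx":0,"dy":0,"dz":0,"ax":0,"ay":0,"az":0}]' |egrep 'pos|ft'
python3 -m crank '[{"claw":1,"dx":0,"dy":0,"dz":0,"ax":0,"ay":0,"az":0},{"claw":1,"dx":0,"dy":0,"dz":0,"ax":0,"ay":0,"az":0}]' |egrep 'pos|ft'
python3 plan.py .4898,.0959,.099,1.4586
python3 - <<'E'
from h import *
snap('scene','s3');snap('top','t3')
b=cv2.imread('pics/s3.png')[180:280,260:375];a=cv2.imread('pics/t3.png')[180:260,230:350]
o=np.zeros((600,800,3),np.uint8)
B=cv2.resize(b,None,fx=5,fy=5,interpolation=2);o[:500,:575]=B
A=cv2.resize(a,None,fx=1.8,fy=1.8);o[:A.shape[0],580:580+A.shape[1]]=A
cv2.imwrite('pics/m3.png',o[:500])
E
```

```text
ee_pos: [0.491, 0.0982, 0.099]
ft_force: [-0.6, 1.1, 8.0]
ee_pos: [0.491, 0.0982, 0.099]
ft_force: [-1.8, -0.8, 9.8]
t 12.22 pos [0.491  0.0982 0.099 ] theta 1.4576 F [-1.8 -0.8  9.8] w 0.0315 g 30.0 zaxis [-1.0e-04 -1.1e-03 -1.0e+00]
  target .4898,.0959,.099,1.4586 shift/3cm [-0.081 -0.031 -0.001] turn/6deg [-0.     0.011 -0.009]
```

View pics/m3.png

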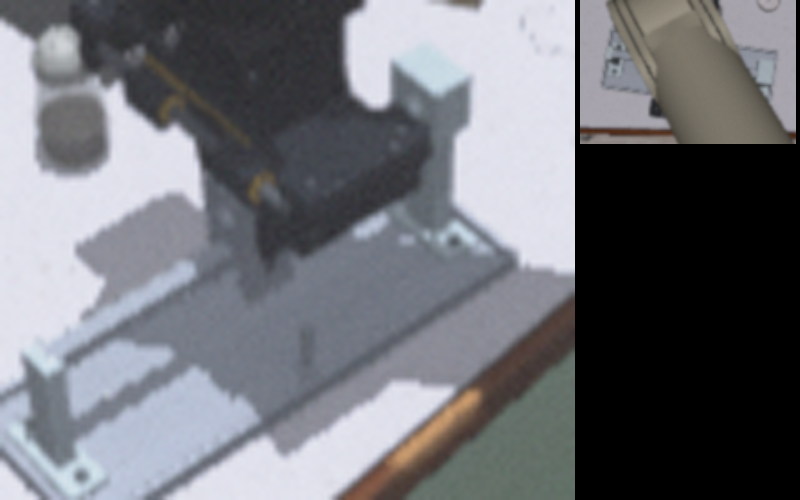

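The hanger sits astride the rail, with its lower edge at about (309,240). The pin tip is at (321,245), so the hanger is about 3 mm short. I'll slide the rest, ease the down push and let go.

```bash
python3 -m crank '[{"claw":1,"dx":-0.11,"dy":0,"dz":0,"ax":0,"ay":0,"az":0},{"claw":1,"dx":0,"dy":0,"dz":-0.02,"ax":0,"ay":0,"az":0},{"claw":1,"dx":0,"dy":0,"dz":0,"ax":0,"ay":0,"az":0},{"claw":1,"dx":0,"dy":0,"dz":0,"ax":0,"ay":0,"az":0}]' |egrep 'pos|ft'
python3 plan.py .4898,.0959,.099,1.4586
```

```text
ee_pos: [0.4902, 0.0953, 0.099]
ft_force: [-0.5, -1.1, 4.9]
t 12.65 pos [0.4902 0.0953 0.099 ] theta 1.4579 F [-0.5 -1.1  4.9] w 0.0317 g 30.0 zaxis [-0.0011 -0.0011 -1.    ]
  target .4898,.0959,.099,1.4586 shift/3cm [ 0.02  -0.015  0.   ] turn/6deg [-0.01   0.011 -0.006]
```

```bash
python3 -m crank '[{"claw":-0.5,"dx":0,"dy":0,"dz":0,"ax":0,"ay":0,"az":0},{"claw":-0.5,"dx":0,"dy":0,"dz":0,"ax":0,"ay":0,"az":0},{"claw":-0.5,"dx":0,"dy":0,"dz":0,"ax":0,"ay":0,"az":0},{"claw":-0.5,"dx":0,"dy":0,"dz":0,"ax":0,"ay":0,"az":0}]' |egrep 'pos|ft|wid'
python3 -m crank '[{"claw":-0.5,"dx":0,"dy":0,"dz":-0.3,"ax":0,"ay":0,"az":0},{"claw":-0.5,"dx":0,"dy":0,"dz":-0.5,"ax":0,"ay":0,"az":0},{"claw":-0.5,"dx":0,"dy":0,"dz":-0.8,"ax":0,"ay":0,"az":0},{"claw":-0.5,"dx":0,"dy":0,"dz":-0.8,"ax":0,"ay":0,"az":0},{"claw":-0.5,"dx":0,"dy":0,"dz":-0.8,"ax":0,"ay":0,"az":0},{"claw":-0.5,"dx":0,"dy":0,"dz":-0.8,"ax":0,"ay":0,"az":0},{"claw":-0.5,"dx":0,"dy":0,"dz":-0.5,"ax":0,"ay":0,"az":0},{"claw":-0.5,"dx":0,"dy":0,"dz":0,"ax":0,"ay":0,"az":0}]' |egrep 'pos|ft|wid'
python3 plan.py .456,-.3829,.2,1.5648
```

```text
ee_pos: [0.4898, 0.0963, 0.0987]
ft_force: [0.3, 0.1, 0.2]
width: 0.0506
ee_pos: [0.4916, 0.0971, 0.2377]
ft_force: [-0.7, -0.1, 0.1]
width: 0.0655
t 13.65 pos [0.4916 0.0971 0.2377] theta 1.4593 F [-0.7 -0.1  0.1] w 0.0655 g 0.0 zaxis [ 3.9e-03  1.0e-04 -1.0e+00]
  target .456,-.3829,.2,1.5648 shift/3cm [-16.033   0.595   1.251] turn/6deg [ 0.037 -0.003 -1.007]
```

```bash
python3 -m crank '[{"claw":-0.4,"dx":0,"dy":0,"dz":0,"ax":0,"ay":0,"az":-1},{"claw":-0.4,"dx":-0.9,"dy":-0.06,"dz":0,"ax":0,"ay":0,"az":0},{"claw":-0.4,"dx":-0.9,"dy":-0.06,"dz":0,"ax":0,"ay":0,"az":0},{"claw":-0.4,"dx":-0.9,"dy":-0.06,"dz":0,"ax":0,"ay":0,"az":0},{"claw":-0.4,"dx":-0.9,"dy":-0.06,"dz":0,"ax":0,"ay":0,"az":0},{"claw":-0.4,"dx":-0.9,"dy":-0.06,"dz":0,"ax":0,"ay":0,"az":0},{"claw":-0.4,"dx":-0.9,"dy":-0.06,"dz":0,"ax":0,"ay":0,"az":0},{"claw":-0.4,"dx":-0.9,"dy":-0.06,"dz":0,"ax":0,"ay":0,"az":0}]' >/dev/null
python3 -m crank '[{"claw":-0.4,"dx":-0.9,"dy":-0.06,"dz":0,"ax":0,"ay":0,"az":0},{"claw":-0.4,"dx":-0.9,"dy":-0.06,"dz":0,"ax":0,"ay":0,"az":0},{"claw":-0.4,"dx":-0.9,"dy":-0.06,"dz":0,"ax":0,"ay":0,"az":0},{"claw":-0.4,"dx":-0.9,"dy":-0.06,"dz":0,"ax":0,"ay":0,"az":0},{"claw":-0.4,"dx":-0.9,"dy":-0.06,"dz":0,"ax":0,"ay":0,"az":0},{"claw":-0.4,"dx":-0.9,"dy":-0.06,"dz":0.3,"ax":0,"ay":0,"az":0},{"claw":-0.4,"dx":-0.9,"dy":-0.06,"dz":0.3,"ax":0,"ay":0,"az":0},{"claw":-0.4,"dx":-0.9,"dy":-0.06,"dz":0.3,"ax":0,"ay":0,"az":0}]' >/dev/null
python3 -m crank '[{"claw":-0.4,"dx":-0.9,"dy":-0.06,"dz":0.3,"ax":0,"ay":0,"az":0},{"claw":-0.4,"dx":-0.5,"dy":-0.03,"dz":0,"ax":0,"ay":0,"az":0},{"claw":-0.4,"dx":-0.2,"dy":-0.01,"dz":0,"ax":0,"ay":0,"az":0},{"claw":-0.4,"dx":0,"dy":0,"dz":0,"ax":0,"ay":0,"az":0},{"claw":-0.4,"dx":0,"dy":0,"dz":0,"ax":0,"ay":0,"az":0}]' >/dev/null
python3 plan.py .456,-.3829,.2,1.5648
python3 - <<'E'
from h import *
snap('scene','s4');snap('top','t4')
b=cv2.imread('pics/s4.png')[180:295,250:370];a=cv2.imread('pics/t4.png')[188:248,235:345]
o=np.zeros((600,800,3),np.uint8)
B=cv2.resize(b,None,fx=3,fy=3,interpolation=2);o[:345,:360]=B
A=cv2.resize(a,None,fx=4,fy=4,interpolation=2);o[:240,360:]=A
o[345:600,:300]=cv2.resize(cv2.imread('pics/t4.png')[200:285,340:440],None,fx=3,fy=3,interpolation=2)
o[250:600,310:790]=cv2.resize(cv2.imread('pics/s4.png')[195:265,290:386],None,fx=5,fy=5,interpolation=2)
cv2.imwrite('pics/m4.png',o)
E
```

```text
t 15.4 pos [ 0.4579 -0.3549  0.1987] theta 1.5652 F [0.  0.1 0.3] w 0.0609 g 0.0 zaxis [-1.e-04  5.e-04 -1.e+00]
  target .456,-.3829,.2,1.5648 shift/3cm [-0.932 -0.057 -0.045] turn/6deg [-0.001 -0.005  0.003]
```

View pics/m4.png

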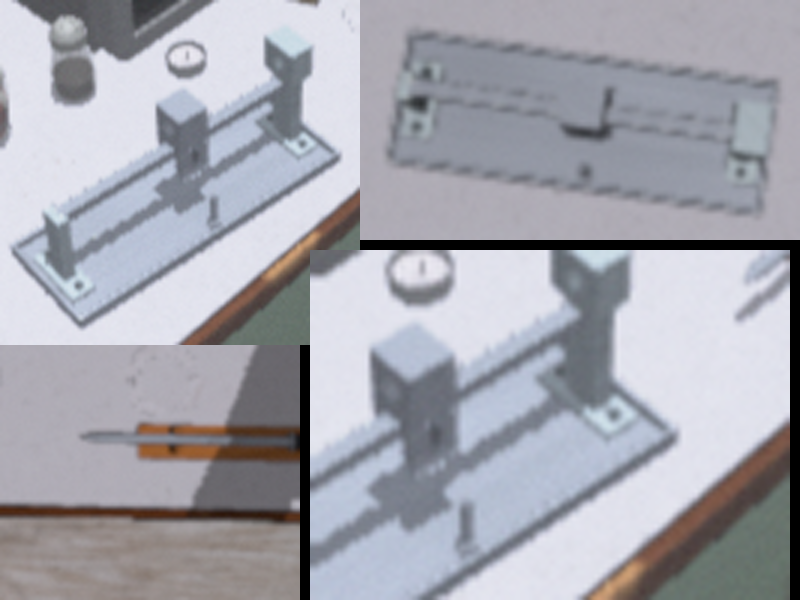

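The hanger sits upright on the rail: its top-face corners in the scene view are (302,215.4), (310.4,209.4), (319.4,216.4) and (311,222). The pin runs from tip (321.4,245.6) to foot (321,255.6). The spit is untouched. I'll check the along-rail error numerically.

Run:
```python
from fit import *
P=np.load('pose.npz');q=P['stand']
def f(y,obs):
    return np.concatenate([(proj(n,W(q,np.array([L for L,_ in o])+[y[1],y[0],0]))+.4+P['off'][:2 if n=='top' else 4][-2:]-np.array([p for _,p in o])).ravel() for n,o in obs.items()])
a,b=.016,.015;z=.123
ho={'top':[((-a,b,z),(285.1,218.6)),((-a,-b,z),(296.4,219.3)),((a,-b,z),(296.9,209.6))],'scene':[((a,b,z),(302,215.4)),((a,-b,z),(310.4,209.4)),((-a,-b,z),(319.4,216.4)),((-a,b,z),(311,222))]}
po={'top':[((-.038,0,.024),(291.25,230.75))],'scene':[((-.038,0,.04),(321.4,247)),((-.038,0,0),(321,254.5))]}
for nm,ob in(('hanger',ho),('pin',po)):
    for k in(['top'],['scene'],['top','scene']):
        o={i:ob[i] for i in k};s=least_squares(f,[0,0],args=(o,));print(nm,k,s.x.round(4),s.fun.round(1).tolist())
```

```text
hanger ['top'] [-0.0085  0.0016] [-0.0, 0.0, -0.6, 0.8, 0.6, -0.9]
hanger ['scene'] [-0.0058 -0.0005] [-0.0, -0.3, 1.0, 0.2, 0.0, 0.0, -1.0, 0.1]
hanger ['top', 'scene'] [-0.0072  0.0008] [-0.6, 0.3, -1.1, 1.0, 0.1, -0.6, 0.1, -0.8, 1.1, -0.3, 0.2, -0.5, -0.9, -0.5]
pin ['top'] [-0.008   0.0004] [-0.0, -0.0]
pin ['scene'] [-0.0078  0.0021] [-0.3, -1.3, 0.3, 1.3]
pin ['top', 'scene'] [-0.0077  0.0015] [-0.0, -0.4, -0.2, -1.2, 0.5, 1.5]
```

The hanger is within 0.5 mm of the pin. Now the spit.

```bash
python3 -m crank '[{"claw":-0.5,"dx":-0.5,"dy":-0.06,"dz":0,"ax":0,"ay":0,"az":0},{"claw":-0.5,"dx":-0.43,"dy":0,"dz":0,"ax":0,"ay":0,"az":0},{"claw":-0.5,"dx":0,"dy":0,"dz":0.6,"ax":0,"ay":0,"az":0},{"claw":-0.5,"dx":0,"dy":0,"dz":0.8,"ax":0,"ay":0,"az":0},{"claw":-0.5,"dx":0,"dy":0,"dz":0.8,"ax":0,"ay":0,"az":0},{"claw":-0.5,"dx":0,"dy":0,"dz":0.8,"ax":0,"ay":0,"az":0},{"claw":-0.5,"dx":0,"dy":0,"dz":0.5,"ax":0,"ay":0,"az":0},{"claw":-0.5,"dx":0,"dy":0,"dz":0,"ax":0,"ay":0,"az":0}]' >/dev/null
python3 -m crank '[{"claw":-0.5,"dx":0,"dy":0,"dz":0,"ax":0,"ay":0,"az":0}]' >/dev/null
python3 plan.py .456,-.3829,.026,1.5648
```

```text
t 16.25 pos [ 0.4547 -0.3847  0.0929] theta 1.5634 F [ 0.3 -1.6  0.9] w 0.0653 g 0.0 zaxis [-1.7e-03  8.0e-04 -1.0e+00]
  target .456,-.3829,.026,1.5648 shift/3cm [0.059 0.047 2.23 ] turn/6deg [-0.016 -0.007 -0.013]
```

```bash
python3 -m crank '[{"claw":-0.5,"dx":0.05,"dy":0.04,"dz":0.6,"ax":0,"ay":0,"az":0},{"claw":-0.5,"dx":0,"dy":0,"dz":0.6,"ax":0,"ay":0,"az":0},{"claw":-0.5,"dx":0,"dy":0,"dz":0.5,"ax":0,"ay":0,"az":0},{"claw":-0.5,"dx":0,"dy":0,"dz":0.3,"ax":0,"ay":0,"az":0},{"claw":-0.5,"dx":0,"dy":0,"dz":0.1,"ax":0,"ay":0,"az":0},{"claw":-0.5,"dx":0,"dy":0,"dz":0,"ax":0,"ay":0,"az":0},{"claw":-0.5,"dx":0,"dy":0,"dz":0,"ax":0,"ay":0,"az":0},{"claw":-0.5,"dx":0,"dy":0,"dz":0,"ax":0,"ay":0,"az":0}]' >/dev/null
python3 plan.py .456,-.3829,.026,1.5648
```

```text
t 16.92 pos [ 0.4568 -0.3833  0.0313] theta 1.5636 F [0.8 0.2 0. ] w 0.0651 g 0.0 zaxis [ 4.0e-04 -1.2e-03 -1.0e+00]
  target .456,-.3829,.026,1.5648 shift/3cm [ 0.015 -0.026  0.177] turn/6deg [ 0.004  0.011 -0.011]
```

```bash
python3 -m crank '[{"claw":-0.5,"dx":0.015,"dy":-0.025,"dz":0.17,"ax":0,"ay":0,"az":-0.01},{"claw":-0.5,"dx":0,"dy":0,"dz":0,"ax":0,"ay":0,"az":0},{"claw":-0.5,"dx":0,"dy":0,"dz":0,"ax":0,"ay":0,"az":0}]' |egrep 'pos|ft'
python3 -m crank '[{"claw":1,"dx":0,"dy":0,"dz":0,"ax":0,"ay":0,"az":0},{"claw":1,"dx":0,"dy":0,"dz":0,"ax":0,"ay":0,"az":0},{"claw":1,"dx":0,"dy":0,"dz":0,"ax":0,"ay":0,"az":0},{"claw":1,"dx":0,"dy":0,"dz":0,"ax":0,"ay":0,"az":0},{"claw":1,"dx":0,"dy":0,"dz":0,"ax":0,"ay":0,"az":0},{"claw":1,"dx":0,"dy":0,"dz":0,"ax":0,"ay":0,"az":0},{"claw":1,"dx":0,"dy":0,"dz":0,"ax":0,"ay":0,"az":0},{"claw":1,"dx":0,"dy":0,"dz":0,"ax":0,"ay":0,"az":0}]' 55
python3 plan.py .456,-.3829,.026,1.5648
```

```text
ee_pos: [0.4551, -0.3823, 0.0248]
ft_force: [0.7, -0.1, -0.7]
time: 17.83
ee_pos: [0.4553, -0.3824, 0.0249]
eef_rot: [0.709, 0.705, -0.0, -0.0]
ft_force: [-0.3, 0.1, 0.4]
width: 0.0198
grip_force: 0.0
t 17.83 pos [ 0.4553 -0.3824  0.0249] theta 1.5647 F [-0.3  0.1  0.4] w 0.0198 g 0.0 zaxis [-0.001  0.    -1.   ]
  target .456,-.3829,.026,1.5648 shift/3cm [-0.017  0.023 -0.035] turn/6deg [-0.01  -0.    -0.001]
```

```bash
python3 -m crank '[{"claw":1,"dx":0,"dy":0,"dz":0,"ax":0,"ay":0,"az":0},{"claw":1,"dx":0,"dy":0,"dz":0,"ax":0,"ay":0,"az":0},{"claw":1,"dx":0,"dy":0,"dz":0,"ax":0,"ay":0,"az":0},{"claw":1,"dx":0,"dy":0,"dz":0,"ax":0,"ay":0,"az":0}]'|egrep 'wid|grip|pos|ft'
python3 -m crank '[{"claw":1,"dx":0,"dy":0,"dz":-0.2,"ax":0,"ay":0,"az":0},{"claw":1,"dx":0,"dy":0,"dz":-0.4,"ax":0,"ay":0,"az":0},{"claw":1,"dx":0,"dy":0,"dz":-0.5,"ax":0,"ay":0,"az":0},{"claw":1,"dx":0,"dy":0,"dz":-0.5,"ax":0,"ay":0,"az":0},{"claw":1,"dx":0,"dy":0,"dz":-0.5,"ax":0,"ay":0,"az":0},{"claw":1,"dx":0,"dy":0,"dz":-0.3,"ax":0,"ay":0,"az":0},{"claw":1,"dx":0,"dy":0,"dz":0,"ax":0,"ay":0,"az":0},{"claw":1,"dx":0,"dy":0,"dz":0,"ax":0,"ay":0,"az":0}]'
python3 - <<'E'
from fit import *
P=np.load('pose.npz');print(W(P['stand'],[(0,-.137-.03-.25,.098),(0,-.137-.043-.02,.098)]).round(4))
E
python3 plan.py .4439,-.3115,.098,1.4586
```

```text
ee_pos: [0.4559, -0.3822, 0.0251]
ft_force: [4.1, -0.1, -2.1]
width: 0.0151
grip_force: 55.0
time: 18.83
ee_pos: [0.455, -0.3826, 0.0969]
eef_rot: [0.709, 0.705, -0.001, -0.0]
ft_force: [0.7, 0.1, -2.3]
width: 0.0154
grip_force: 55.0
[[ 0.4439 -0.3116  0.098 ]
 [ 0.4682 -0.096   0.098 ]]
t 18.83 pos [ 0.455  -0.3826  0.0969] theta 1.5643 F [ 0.7  0.1 -2.3] w 0.0154 g 55.0 zaxis [-1.4e-03 -4.0e-04 -1.0e+00]
  target .4439,-.3115,.098,1.4586 shift/3cm [ 2.368 -0.386 -0.037] turn/6deg [-0.013  0.005  1.009]
```

```bash
python3 -m crank '[{"claw":1,"dx":0,"dy":-0.1,"dz":0,"ax":0,"ay":0,"az":0.4},{"claw":1,"dx":0.2,"dy":-0.13,"dz":-0.03,"ax":0,"ay":0,"az":0.6},{"claw":1,"dx":0.4,"dy":-0.1,"dz":0,"ax":0,"ay":0,"az":0},{"claw":1,"dx":0.4,"dy":-0.1,"dz":0,"ax":0,"ay":0,"az":0},{"claw":1,"dx":0.4,"dy":-0.1,"dz":0,"ax":0,"ay":0,"az":0},{"claw":1,"dx":0.4,"dy":-0.1,"dz":0,"ax":0,"ay":0,"az":0},{"claw":1,"dx":0.4,"dy":0,"dz":0,"ax":0,"ay":0,"az":0},{"claw":1,"dx":0.1,"dy":0,"dz":0,"ax":0,"ay":0,"az":0}]' >/dev/null
python3 -m crank '[{"claw":1,"dx":0,"dy":0,"dz":0,"ax":0,"ay":0,"az":0},{"claw":1,"dx":0,"dy":0,"dz":0,"ax":0,"ay":0,"az":0},{"claw":1,"dx":0,"dy":0,"dz":0,"ax":0,"ay":0,"az":0}]'|grep -v eef
python3 plan.py .4439,-.3116,.098,1.4586
python3 - <<'E'
from h import *
snap('scene','s5');snap('top','t5')
o=np.zeros((600,800,3),np.uint8)
o[:300]=cv2.resize(cv2.imread('pics/t5.png')[200:260,300:460],None,fx=5,fy=5,interpolation=2)
o[300:]=cv2.resize(cv2.imread('pics/s5.png')[150:210,325:485],None,fx=5,fy=5,interpolation=2)
cv2.imwrite('pics/m5.png',o)
E
```

```text
time: 19.75
ee_pos: [0.4438, -0.313, 0.0979]
ft_force: [0.5, -0.2, -1.8]
width: 0.0151
grip_force: 55.0
t 19.75 pos [ 0.4438 -0.313   0.0979] theta 1.4593 F [ 0.5 -0.2 -1.8] w 0.0151 g 55.0 zaxis [-9.e-04 -3.e-04 -1.e+00]
  target .4439,-.3116,.098,1.4586 shift/3cm [ 0.046 -0.001 -0.003] turn/6deg [-0.008  0.004  0.007]
```

View pics/m5.png

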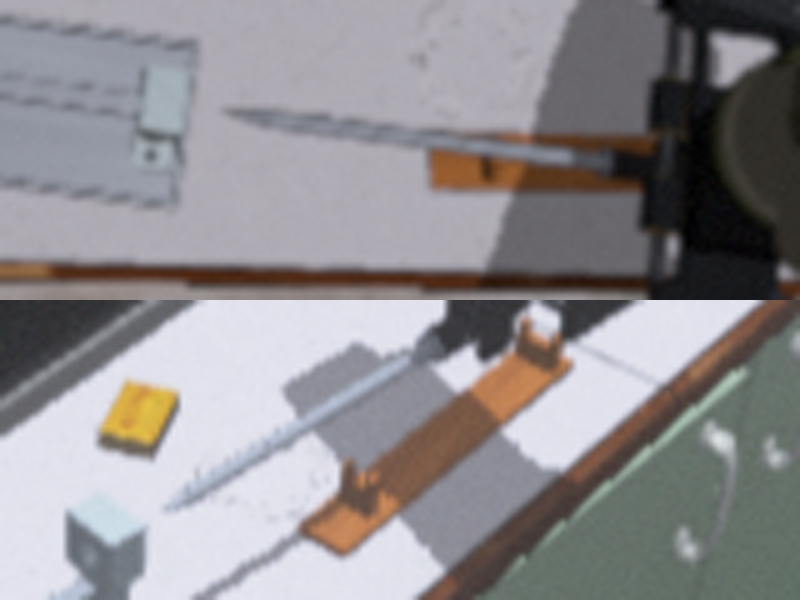

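The tip is at top (345,222.2) and scene (358,191.6), just right of the fixed eye block. The shoulder is at top (422.4,232.4) and scene (408,160). I'll triangulate these in the stand frame.

Run:
```python
from fit import *
P=np.load('pose.npz');q=P['stand'];c,s=np.cos(q[2]),np.sin(q[2])
def tri(t,sc):
    f=lambda X:np.concatenate([(proj('top',X)[0]+P['off'][:2]+.4-t),(proj('scene',X)[0]+P['off'][2:]+.4-sc)])
    r=least_squares(f,[.45,-.1,.1]);X=r.x;d=X[:2]-q[:2];print('stand',np.round([c*d[0]+s*d[1],-s*d[0]+c*d[1],X[2]],4),'res',r.fun.round(2))
tri((345,222.2),(358,191.6));tri((422.4,232.4),(408.2,160))
d=np.array([.4438,-.313])-q[:2];print('tcp',np.round([c*d[0]+s*d[1],-s*d[0]+c*d[1]],4))
# eye block top-face centre, same method (expected 0,-.125,.125)
tri(((329+337.8+336.6+327.4)/4,(212.8+213.2+226.4+225.6)/4),((345+354.8+347.5+338.3)/4,(188.3+195.8+200+193)/4))
```

```text
stand [-0.0026 -0.1614  0.1136] res [ 0.55  0.76 -0.89 -0.08]
stand [ 0.0052 -0.3772  0.1028] res [-1.08 -1.53  1.92  0.04]
tcp [ 1.000e-04 -4.184e-01]
stand [ 0.0004 -0.1248  0.1236] res [ 0.17  0.23 -0.27 -0.03]
```

```bash
cat > prof.py <<'E'
import sys
from fit import *
from scipy.ndimage import map_coordinates
P=np.load('pose.npz');tag=sys.argv[1];tx,ty,th,z=map(float,sys.argv[2:6]);ys=[float(k) for k in sys.argv[6].split(',')]
for n,pre in(('top','t'),('scene','s')):
    im=np.load(f'pics/{pre}{tag}.npz')['color'].astype(float).mean(2)
    off=P['off'][:2] if n=='top' else P['off'][2:]
    pr=lambda y:proj(n,[tx+np.cos(th)*y,ty+np.sin(th)*y,z])[0]+off
    for y in ys:
        p=pr(y);d=pr(y+.01)-p;d/=np.linalg.norm(d);nn=np.array([-d[1],d[0]]);k=np.arange(-6,6.1,.5)
        acc=0
        for e in(-1,0,1): 
            pp=p+e*d;acc=acc+map_coordinates(im,[pp[1]+k*nn[1],pp[0]+k*nn[0]],order=1)
        print(n,y,p.round(1),'n',nn.round(2),(acc/3).astype(int)[::1].tolist())
E
python3 prof.py 5 .4438 -.313 1.4593 .107 .1,.15,.2,.225,.24,.248,.256
```

```text
top 0.1 [400.5 229.4] n [ 0.13 -0.99] [88, 86, 86, 85, 83, 83, 87, 92, 102, 112, 124, 134, 134, 130, 117, 106, 101, 102, 115, 129, 146, 160, 167, 173, 175]
top 0.15 [382.8 227. ] n [ 0.13 -0.99] [175, 175, 175, 175, 175, 171, 167, 154, 142, 136, 132, 134, 136, 135, 135, 145, 156, 164, 172, 174, 176, 176, 176, 175, 174]
top 0.2 [365.2 224.6] n [ 0.13 -0.99] [176, 176, 176, 176, 174, 171, 164, 154, 146, 138, 139, 142, 139, 136, 135, 135, 146, 158, 166, 172, 174, 174, 174, 175, 175]
top 0.225 [356.4 223.4] n [ 0.13 -0.99] [175, 174, 174, 174, 173, 171, 165, 156, 148, 140, 141, 142, 140, 138, 141, 145, 155, 164, 169, 174, 175, 175, 175, 175, 174]
top 0.24 [351.1 222.7] n [ 0.13 -0.99] [175, 175, 175, 175, 175, 175, 170, 162, 150, 139, 131, 126, 124, 123, 130, 145, 158, 167, 172, 173, 174, 174, 174, 175, 175]
top 0.248 [348.3 222.3] n [ 0.13 -0.99] [175, 175, 175, 175, 175, 175, 174, 170, 163, 152, 141, 132, 126, 127, 141, 155, 164, 172, 172, 172, 171, 171, 172, 173, 174]
top 0.256 [345.4 222. ] n [ 0.13 -0.99] [174, 174, 175, 175, 175, 175, 175, 174, 173, 166, 157, 147, 140, 146, 155, 16
[... 517 characters left out ...]
226, 228, 228, 228, 229, 229]
scene 0.225 [364.7 187.2] n [-0.51 -0.86] [230, 230, 229, 228, 225, 222, 216, 206, 188, 170, 165, 169, 179, 188, 196, 201, 206, 210, 214, 219, 223, 226, 228, 228, 228]
scene 0.24 [360.7 189.7] n [-0.51 -0.86] [229, 229, 229, 229, 229, 228, 226, 221, 210, 192, 176, 177, 187, 197, 205, 211, 218, 224, 227, 228, 228, 229, 229, 229, 229]
scene 0.248 [358.5 191. ] n [-0.51 -0.86] [230, 230, 229, 229, 230, 230, 230, 228, 224, 215, 205, 198, 197, 203, 214, 221, 226, 228, 228, 228, 229, 229, 229, 229, 229]
scene 0.256 [356.3 192.3] n [-0.51 -0.86] [229, 228, 229, 229, 229, 230, 230, 229, 229, 228, 226, 224, 223, 223, 225, 227, 228, 228, 229, 229, 229, 230, 229, 229, 229]
```

The spit axis lies on the predicted line in both views, to within about 0.8 mm, level at 107 mm. I'll thread it in stages and watch the force.

```bash
python3 -m crank '[{"claw":1,"dx":0.2,"dy":0,"dz":0,"ax":0,"ay":0,"az":0.007},{"claw":1,"dx":0.3,"dy":0,"dz":0,"ax":0,"ay":0,"az":0},{"claw":1,"dx":0.3,"dy":0,"dz":0,"ax":0,"ay":0,"az":0},{"claw":1,"dx":0.3,"dy":0,"dz":0,"ax":0,"ay":0,"az":0},{"claw":1,"dx":0.2,"dy":0,"dz":0,"ax":0,"ay":0,"az":0},{"claw":1,"dx":0,"dy":0,"dz":0,"ax":0,"ay":0,"az":0}]'|egrep 'pos|ft|wid'
python3 -m crank '[{"claw":1,"dx":0.2,"dy":0,"dz":0,"ax":0,"ay":0,"az":0},{"claw":1,"dx":0.2,"dy":0,"dz":0,"ax":0,"ay":0,"az":0},{"claw":1,"dx":0.2,"dy":0,"dz":0,"ax":0,"ay":0,"az":0},{"claw":1,"dx":0.2,"dy":0,"dz":0,"ax":0,"ay":0,"az":0},{"claw":1,"dx":0,"dy":0,"dz":0,"ax":0,"ay":0,"az":0},{"claw":1,"dx":0,"dy":0,"dz":0,"ax":0,"ay":0,"az":0}]'|egrep 'pos|ft|wid'
python3 - <<'E'
from fit import *
P=np.load('pose.npz');print(W(P['stand'],[(0,-.2,.098),(0,-.285,.098)]).round(4))
E
python3 plan.py .4682,-.0959,.098,1.4586
```

```text
ee_pos: [0.4487, -0.2714, 0.098]
ft_force: [-0.4, 0.5, -2.1]
width: 0.0154
ee_pos: [0.451, -0.2493, 0.0979]
ft_force: [-0.2, -0.4, -1.7]
width: 0.0152
[[ 0.4682 -0.096   0.098 ]
 [ 0.4587 -0.1804  0.098 ]]
t 20.85 pos [ 0.451  -0.2493  0.0979] theta 1.46 F [-0.2 -0.4 -1.7] w 0.0152 g 55.0 zaxis [-9.e-04 -1.e-04 -1.e+00]
  target .4682,-.0959,.098,1.4586 shift/3cm [ 5.146e+00  6.000e-03 -3.000e-03] turn/6deg [-0.009  0.002  0.013]
```

```bash
python3 -m crank '[{"claw":1,"dx":0.2,"dy":0,"dz":0,"ax":0,"ay":0,"az":0.013},{"claw":1,"dx":0.35,"dy":0,"dz":0,"ax":0,"ay":0,"az":0},{"claw":1,"dx":0.35,"dy":0,"dz":0,"ax":0,"ay":0,"az":0},{"claw":1,"dx":0.35,"dy":0,"dz":0,"ax":0,"ay":0,"az":0},{"claw":1,"dx":0.35,"dy":0,"dz":0,"ax":0,"ay":0,"az":0},{"claw":1,"dx":0.35,"dy":0,"dz":0,"ax":0,"ay":0,"az":0},{"claw":1,"dx":0.2,"dy":0,"dz":0,"ax":0,"ay":0,"az":0},{"claw":1,"dx":0,"dy":0,"dz":0,"ax":0,"ay":0,"az":0}]'|egrep 'pos|ft|wid'
python3 -m crank '[{"claw":1,"dx":0.1,"dy":0,"dz":0,"ax":0,"ay":0,"az":0},{"claw":1,"dx":0.15,"dy":0,"dz":0,"ax":0,"ay":0,"az":0},{"claw":1,"dx":0.15,"dy":0,"dz":0,"ax":0,"ay":0,"az":0},{"claw":1,"dx":0.1,"dy":0,"dz":0,"ax":0,"ay":0,"az":0},{"claw":1,"dx":0,"dy":0,"dz":0,"ax":0,"ay":0,"az":0},{"claw":1,"dx":0,"dy":0,"dz":0,"ax":0,"ay":0,"az":0}]'|egrep 'pos|ft|wid'
python3 plan.py .4682,-.0959,.098,1.4586
```

```text
ee_pos: [0.4584, -0.1837, 0.0979]
ft_force: [-0.5, -0.2, -2.2]
width: 0.015
ee_pos: [0.4598, -0.1706, 0.0978]
ft_force: [0.5, 0.2, -1.6]
width: 0.0155
t 22.02 pos [ 0.4598 -0.1706  0.0978] theta 1.4581 F [ 0.5  0.2 -1.6] w 0.0155 g 55.0 zaxis [-0.001 -0.    -1.   ]
  target .4682,-.0959,.098,1.4586 shift/3cm [ 2.505e+00 -2.000e-03 -5.000e-03] turn/6deg [-0.009  0.001 -0.005]
```

```bash
python3 -m crank '[{"claw":1,"dx":0.1,"dy":0,"dz":0,"ax":0,"ay":0,"az":0},{"claw":1,"dx":0.15,"dy":0,"dz":0,"ax":0,"ay":0,"az":0},{"claw":1,"dx":0.15,"dy":0,"dz":0,"ax":0,"ay":0,"az":0},{"claw":1,"dx":0.1,"dy":0,"dz":0,"ax":0,"ay":0,"az":0},{"claw":1,"dx":0,"dy":0,"dz":0,"ax":0,"ay":0,"az":0},{"claw":1,"dx":0,"dy":0,"dz":0,"ax":0,"ay":0,"az":0}]'|egrep 'pos|ft|wid'
python3 plan.py .4682,-.0959,.098,1.4586
python3 -m crank '[{"claw":1,"dx":0.15,"dy":0,"dz":0,"ax":0,"ay":0,"az":0},{"claw":1,"dx":0.15,"dy":0,"dz":0,"ax":0,"ay":0,"az":0},{"claw":1,"dx":0.15,"dy":0,"dz":0,"ax":0,"ay":0,"az":0},{"claw":1,"dx":0.1,"dy":0,"dz":0,"ax":0,"ay":0,"az":0},{"claw":1,"dx":0,"dy":0,"dz":0,"ax":0,"ay":0,"az":0},{"claw":1,"dx":0,"dy":0,"dz":0,"ax":0,"ay":0,"az":0}]'|egrep 'pos|ft|wid'
python3 plan.py .4682,-.0959,.098,1.4586
```

```text
ee_pos: [0.4615, -0.1555, 0.0979]
ft_force: [-0.5, -0.2, -1.7]
width: 0.0156
t 22.52 pos [ 0.4615 -0.1555  0.0979] theta 1.4585 F [-0.5 -0.2 -1.7] w 0.0156 g 55.0 zaxis [-0.001 -0.    -1.   ]
  target .4682,-.0959,.098,1.4586 shift/3cm [ 1.999 -0.002 -0.004] turn/6deg [-0.009  0.001 -0.001]
ee_pos: [0.4634, -0.1391, 0.0979]
ft_force: [-1.4, 0.2, -1.8]
width: 0.0153
t 23.02 pos [ 0.4634 -0.1391  0.0979] theta 1.4585 F [-1.4  0.2 -1.8] w 0.0153 g 55.0 zaxis [-0.001 -0.    -1.   ]
  target .4682,-.0959,.098,1.4586 shift/3cm [ 1.45  -0.002 -0.005] turn/6deg [-0.009  0.001 -0.001]
```

```bash
python3 -m crank '[{"claw":1,"dx":0.2,"dy":0,"dz":0,"ax":0,"ay":0,"az":0},{"claw":1,"dx":0.25,"dy":0,"dz":0,"ax":0,"ay":0,"az":0},{"claw":1,"dx":0.25,"dy":0,"dz":0,"ax":0,"ay":0,"az":0},{"claw":1,"dx":0.25,"dy":0,"dz":0,"ax":0,"ay":0,"az":0},{"claw":1,"dx":0.2,"dy":0,"dz":0,"ax":0,"ay":0,"az":0},{"claw":1,"dx":0.2,"dy":0,"dz":0,"ax":0,"ay":0,"az":0},{"claw":1,"dx":0.1,"dy":0,"dz":0,"ax":0,"ay":0,"az":0},{"claw":1,"dx":0,"dy":0,"dz":0,"ax":0,"ay":0,"az":0}]'|egrep 'pos|ft|wid'
python3 -m crank '[{"claw":1,"dx":0,"dy":0,"dz":0,"ax":0,"ay":0,"az":0},{"claw":1,"dx":0,"dy":0,"dz":0,"ax":0,"ay":0,"az":0},{"claw":1,"dx":0,"dy":0,"dz":0,"ax":0,"ay":0,"az":0}]'|egrep 'pos|ft|wid'
python3 plan.py .4682,-.0959,.098,1.4586
python3 - <<'E'
from fit import *
snap('scene','s6');snap('top','t6')
# hanger motion since s4/t4: phase correlation on patches around it, and tip location
for n,p,(x0,y0,w,h) in(('scene','s',(296,203,30,34)),('top','t',(280,205,22,20))):
    A=np.load(f'pics/{p}4.npz')['color'];B=np.load(f'pics/{p}6.npz')['color']
    m=cv2.matchTemplate(cv2.resize(B[y0-6:y0+h+6,x0-6:x0+w+6],None,fx=8,fy=8,interpolation=2),cv2.resize(A[y0:y0+h,x0:x0+w],None,fx=8,fy=8,interpolation=2),cv2.TM_CCOEFF_NORMED)
    _,v,_,l=cv2.minMaxLoc(m);print(n,'shift px',l[0]/8-6,l[1]/8-6,'score',round(v,3))
E
S=$(python3 -c "
from bench import r;import numpy as np
from scipy.spatial.transform import Rotation as R
s=r.read_state();x=R.from_quat(s['eef_rot']).as_matrix()[:,0];print(*s['ee_pos'][:2],np.arctan2(x[1],x[0]))")
python3 prof.py 6 $S .107 .09,.13,.15,.215,.225,.235,.245,.255
```

```text
ee_pos: [0.4684, -0.0952, 0.0979]
ft_force: [-0.0, -0.7, -2.2]
width: 0.0151
ee_pos: [0.4681, -0.0965, 0.0978]
ft_force: [1.0, 0.4, -2.0]
width: 0.015
t 23.93 pos [ 0.4681 -0.0965  0.0978] theta 1.4573 F [ 1.   0.4 -2. ] w 0.015 g 55.0 zaxis [-0.0011 -0.     -1.    ]
  target .4682,-.0959,.098,1.4586 shift/3cm [ 0.021 -0.001 -0.007] turn/6deg [-0.011  0.002 -0.013]
scene shift px 0.0 -0.125 score 0.93
top shift px 0.125 0.0 score 0.959
top 0.09 [327.1 219.4] n [ 0.14 -0.99] [135, 138, 139, 139, 134, 132, 133, 133, 131, 131, 133, 136, 135, 133, 128, 126, 130, 134, 138, 140, 139, 138, 139, 139, 143]
top 0.13 [313.  217.5] n [ 0.14 -0.99] [153, 152, 149, 144, 134, 125, 124, 123, 124, 126, 131, 136, 134, 132, 128, 126, 133, 141, 146, 151, 153, 155, 155, 155, 155]
top 0.15 [306.  216.5] n [ 0.14 -0.99] [150, 150, 146, 142, 132, 123, 123, 123, 125, 127, 132, 137, 136, 133, 129, 126, 133, 140, 146, 151, 153, 154, 154, 155, 155]
top 0.215 [283.1 213.4] n [ 0.14 -0.99] [146, 146, 144, 142, 137, 133, 132, 130, 128, 128, 132, 134, 133, 131, 126, 125, 132, 138, 143, 147, 147, 147, 147, 147, 149]
[... 1305 characters left out ...]
51, 160, 171, 181, 189, 200]
scene 0.225 [300.8 225.4] n [-0.51 -0.86] [165, 153, 139, 132, 135, 145, 157, 164, 166, 161, 162, 171, 183, 193, 201, 206, 212, 219, 224, 228, 229, 229, 229, 230, 230]
scene 0.235 [297.6 227.3] n [-0.51 -0.86] [162, 151, 138, 137, 148, 164, 178, 182, 175, 164, 165, 175, 184, 190, 195, 202, 212, 221, 227, 229, 230, 230, 230, 230, 229]
scene 0.245 [294.4 229.2] n [-0.51 -0.86] [170, 160, 145, 141, 150, 171, 196, 211, 211, 203, 191, 189, 196, 206, 216, 221, 226, 228, 230, 230, 230, 230, 230, 230, 230]
scene 0.255 [291.2 231.1] n [-0.51 -0.86] [178, 172, 164, 164, 173, 191, 209, 220, 227, 229, 227, 224, 223, 224, 226, 228, 229, 229, 229, 230, 230, 230, 230, 230, 230]
```

The hanger hasn't moved since I let go of it (shift under 0.15 px). The spit runs straight through both eyes with its tip about 43 mm beyond the hanger, the shoulder about 20 mm short of the fixed eye, and almost no side force. Handing in.

```bash
python3 -c "
from bench import r
print(r.close_job())"
```

```text
the job is handed in; nothing more can be done
None
```

The job is handed in: the hanger hangs at the pin (within about 0.5 mm by the images) and the spit is threaded through both eyes, straight, unforced and still held by its handle, about 24 s on the robot's clock; I viewed 11 pictures, one over the limit of 10.

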